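Scrub out a grease-gun barrel

TASK

Clean the inside of the grease-gun barrel that is clamped aslant in the stand: take the brush whose bristles fill the bore and scrub three full strokes with it, each time down the bore until you feel the spring-loaded follower at the bottom give by a few millimetres (press lightly, do not force it down), and each time back up until at least half of the bristles stand out of the mouth. Then stand the brush back in the holder it came from, and leave the other things on the bench where they are.

Things in the scene. Friction and masses are not known exactly. Their poses are not given: they have to be found in the camera images.
- barrel_mouth (a point): Centre of the open upper end of the grease-gun barrel, a plain steel tube, 50 mm outside, bore 40 mm, 150 mm long with its end cap. z points out of the bore along the barrel's axis, which leans 24 to 35 degrees from vertical, mouth more or less towards the robot; y is level. Place, lean and heading vary, but do not change during the work.
- follower (a joint): Black flat-topped piston, 37 mm across, that closes the bore below, on a spring. Its resting depth, 80 to 105 mm down the bore from the mouth, is not known and must be felt. 0 = at rest, grows (m) as pressed down; gives from about 4 N, then 0.45 N more per mm. Reached: pressed by 3 mm or more; forced: over 13 mm (stop at 16 mm).
- wide_brush: The brush to use, the wider of two: brass bristle head 36 mm across, 45 mm long (tapering to 16 mm at the end), bare wire, then a round wooden handle 98 to 198 mm from the end (31 mm thick at its bulge at 103-111 mm, 23-25 mm from 124 to 183 mm). Origin: bristle end, on the axis; z towards the handle. Stands handle up, almost upright, in its holder. About 0.12 kg.
- wide_brush_grip (a point): A good place to grip the wide brush, on its axis 165 mm from the bristle end (handle 24 mm thick).
- wide_brush_tip (a point): The bristle end of the wide brush, on its axis (same as its origin).
- thin_brush: The other brush, same handle and length, with a bristle head of only 19 mm across: too thin for this bore. Origin at its bristle end, z towards the handle. It stands in the other holder.
- pliers: Bystander: loose pliers lying on the bench, 171 mm long, 12 mm high; origin at the middle of the underside.
- screwdriver_blue: Bystander: loose screwdriver lying on the bench, 175 mm long, 27 mm high; origin at the middle of the underside.
- block_pine: Bystander: loose offcut of wood, 26 x 44 x 22 mm; origin at the middle of the underside.
- stand: Heavy grey tilting stand that clamps the barrel, fixed to the bench: foot 150 x 125 x 12 mm, two cheeks up to 128 mm high, 98 mm apart over their outsides. Origin: underside, below the pivot; y along the pivot. The pivot is 108 mm above the bench and the mouth lies 80 mm from it up the barrel's axis.
- holder_wide: The holder in which the wide brush stands, fixed to the bench: a round foot dish (64 mm across, 44 mm inside, floor 4 mm thick, rim 14 mm high) and above it a ring (53 mm across, 45 mm inside) from 96 to 106 mm height that keeps the handle's bulge upright; a thin post joins them at +x, 36 mm from the axis, 109 mm high. Origin: centre of its underside. Which of the two places it has varies.
- holder_thin: The other, equal holder, with the thin brush. Origin: centre of its underside.
There are look-alikes about, which are no part of the job. Leave any black look-alike of the wide_brush alone.

How it is judged:
By the outcome, as a careful person would: the job done as asked, in the order asked, and still so for the second after the job is handed in, with the robot touching nothing.
It also fails if it takes over 61 s, if anything falls off the work surface, if the arm or the gripper's body presses on something with over 40 N, if the wrist force passes 120 N, or if a joint passes its speed limit or range.

ROBOT

A 6-joint arm with a two-finger parallel gripper is mounted at the origin on a cart in front of the work surface, level with it; the furniture and walls round the work are solid. World frame = base frame: x ahead of the robot, y to its left, z up, the work surface at z = 0. Lengths are in mm, angles in rad, forces in N, time in s.
With the tool pointing down it reaches from about 400 to 925 mm from the base axis. Payload 3.4 kg.
Tool frame: the origin (TCP) lies midway between the tips of the shut fingers; the grasp point (between the pads) lies 19 mm behind it; z points along the fingers, y is the line along which they close (so a half turn about z gives the same grasp; the last joint's range is limited). The gripper opens to 85 mm and grips with 20 to 120 N. Pads are 22 mm wide; open, the fingers measure 114 mm over their backs; the gripper's body (76 mm by 85 mm) begins 54 mm behind the grasp point. The pads swing forward as they close: fully open they stand 13 mm farther back than shut.
Start: joints at [1.101, 0.307, 1.506, -0, 1.328, -0.073], TCP at [221.712, 530.542, 231.305] pointing down, gripper open.
Joint ranges: [-3.12, 3.12], [-1.05, 2.28], [0.14, 2.33], [-1.42, 4.57], [0.1, 2.73], [-2.68, 2.68]. Speed limits (rad/s): [2.57, 2.57, 3.14, 3.14, 3.14, 3.14].

INTERFACE

Orientations are given as a unit quaternion [x, y, z, w].
In Python, from bench import sensors, imaging, ctrl gives the robot as it stands. The module is installed in compiled form; this text tells all that it offers.
- The arm moves only by the tool send_rows, never from a script. Its argument "commands" is a list that holds one entry, the list of rows, each a list of 4 numbers: the shift along the tool's x, y, z each as a share of 25 mm, from -1 to 1, then the turn about the tool's z as a share of 0.15 rad, from -1 to 1. A call has 1 to 10 rows; each row shifts and turns the commanded pose from where the row before left it, along the tool's axes as they then stand; what a row does not reach is not made up. A row lasts 1/10 s, in which the tool goes at most 50 mm and 8.59 degrees, less where a joint would pass 70% of its speed; a pose out of reach is approached as far as the arm can. A call with a number of a shift or a turn outside -1 to 1 is refused whole. A call with a gripper value outside its range is refused whole. "jaw" is the closure, from -1 (fully open) to 1 (shut), so that 0 is half open, set as the call begins (left out, the last holds). The fingers move at their own pace and stop on an object; "newtons" is the grip in N (left out, the last holds). Time passes only in rows, so rows that do not move let the fingers close. It gives the time, the measured TCP pose, the force, the opening and the grip force at its end, in the units of the state.
- sensors.observe(): the state, without advancing time (a new reading comes with each control period).
- imaging.read_camera(name): name is "scene" or "side" or "wrist"; returns the picture (384x512x3 uint8, blue, green, red); there is no depth.
- imaging.get_calibration(name): a dict with "camera_matrix" (3x3 intrinsics, pixels), "R" (3x3) and "t" (3): a world point X has camera coordinates R X + t. Camera axes: x right, y down, z forward; pixel columns grow to the right and rows downward; lengths in mm; the calibration is good to about 2 mm. The wrist camera is an equidistant fisheye: a pixel r from the principal point sees the ray r / f radians off the axis. A picture is of the moment at which its call begins: read the wrist's pose just before it. get_calibration takes no time and is no camera call; for the wrist camera it gives the pose at the moment of the call.
- ctrl.sign_off(): hands the job in; it is judged then, once.
The state is a dict: "t": time; "q": joint angles; "qd": joint speeds; "joint_torque": joint torques, N m; "eef_pos": TCP position; "ee_rot": TCP orientation; "wrist_force": force on the tool from outside, world axes, zero at the start; "ft_torque": the same for the moment, N m; "finger_gap": opening from 0.0 (shut) to 1.0 (fully open); "finger_force": force on a finger pad.
Only numpy, scipy, OpenCV 4.12 (cv2) and the standard library are available. Lean on these libraries where they do the work, as an engineer would, in place of code of your own. Each camera call takes 0.05 s, during which the arm holds its last target. There are 200 camera calls.

## Working session

There is one attempt and no reset: what is moved stays moved. The work goes in short steps, Python scripts to look and compute and a tool call to move; the robot and the scene stay as the last step left them, time stands still between calls to the robot, and variables do not carry over. Pictures are saved under pics/ and viewed, at most 10 in all, crops included, and the job is handed in when it is done.

Besides the shell and the picture viewer there is one more tool, called as name([rows], argument=value, ...), one row to a line, values as JSON. send_rows: Moves the arm, as the interface text tells. Its arguments: {"type":"object","properties":{"commands":{"type":"array"},"jaw":{"type":"number"},"newtons":{"type":"number"}},"required":["commands"]}

```bash
mkdir -p pics; python3 - <<'E'
from bench import sensors, imaging
import cv2,numpy as np
s=sensors.observe();print(s)
for n in ["scene","side","wrist"]:
    c=imaging.get_calibration(n);print(n,c)
    im=imaging.read_camera(n);cv2.imwrite(f"pics/{n}0.png",im)
a=cv2.imread("pics/scene0.png");b=cv2.imread("pics/side0.png")
cv2.imwrite("pics/a0.png",cv2.resize(a,(800,600),interpolation=cv2.INTER_CUBIC))
cv2.imwrite("pics/b0.png",cv2.resize(b,(800,600),interpolation=cv2.INTER_CUBIC))
E
```

```text
{'t': 0.0, 'q': array([ 1.10148239e+00,  3.07554495e-01,  1.50765822e+00, -3.28899361e-05,
        1.32837363e+00, -7.35022177e-02]), 'qd': array([ 0.00175382,  0.00035436,  0.0002706 , -0.00051835, -0.00051782,
       -0.00079434]), 'joint_torque': array([-5.89820611e-04, -4.57567084e+01, -2.51909119e+01, -2.00104009e-04,
        1.33248407e-02, -2.84288757e-05]), 'eef_pos': array([221.42115353, 529.91927329, 230.39734265]), 'ee_rot': array([ 1.96612516e-01,  9.80480762e-01, -9.64633869e-04, -2.51866567e-04]), 'wrist_force': array([ 0.08755021,  0.32729777, -0.56795517]), 'ft_torque': array([ 0.0247147 , -0.05626019,  0.03056604]), 'finger_force': 0.0, 'finger_gap': 1.000056867318536}
scene {'camera_matrix': array([[451.55720288,   0.        , 261.75140174],
       [  0.        , 451.55720288, 197.76778807],
       [  0.        ,   0.        ,   1.        ]]), 'R': array([[ 0.81191073, -0.5837605 , -0.00496369],
       [-0.31565743, -0.4318411 , -0.84491044],
       [ 0.49108182,  0.68755868, -0.53488476]]), 't': array([-471.93361052,  255.42156634,  966.52370048])}
side {'camera_matrix': array([[382.42868356,   0.        , 249.67823166],
       [  0.        , 382.42868356, 192.1849846 ],
       [  0.        ,   0.        ,   1.        ]]), 'R': array([[ 0.85654935, -0.51559679, -0.02198089],
       [-0.22566645, -0.33590934, -0.91446135],
       [ 0.46410975,  0.78824163, -0.40407583]]), 't': array([-496.78092889,  230.35805094,  739.19884178])}
wrist {'camera_matrix': array([[297.31863964,   0.        , 251.92739073],
       [  0.        , 297.31863964, 192.14446621],
       [  0.        ,   0.        ,   1.        ]]), 'R': array([[ 0.38542161,  0.92273944, -0.00145302],
       [ 0.87935541, -0.36682233,  0.30360408],
       [ 0.27961446, -0.1182933 , -0.95279717]]), 't': array([-574.07424004,  -39.04993749,  379.12350893])}
```

View pics/a0.png

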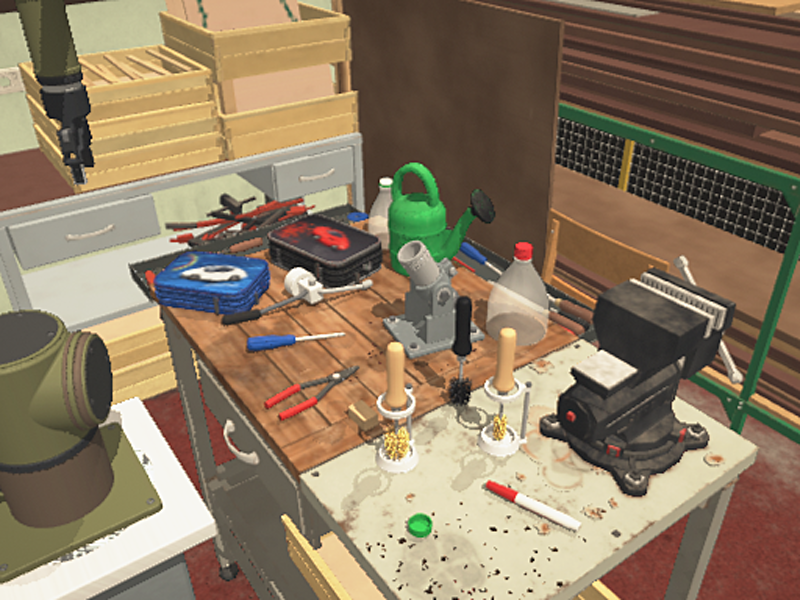

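View pics/b0.png

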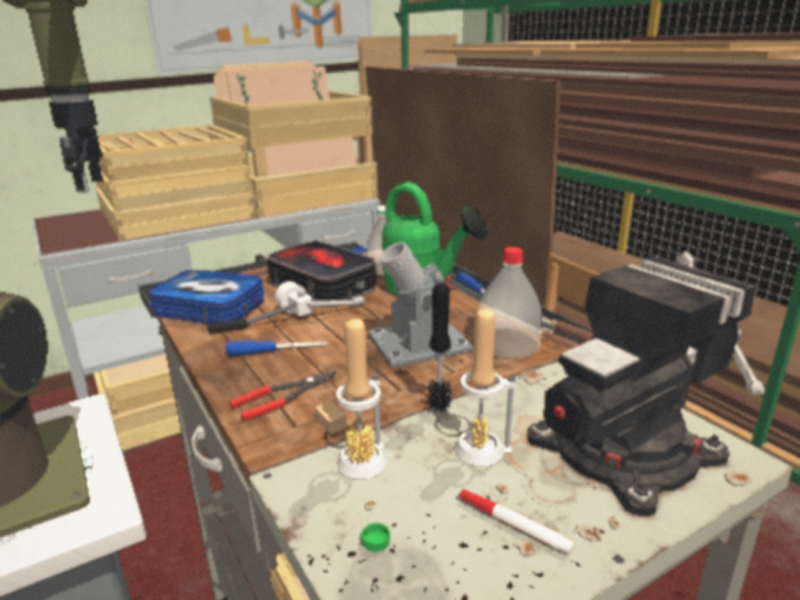

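Scene picture (800x600): there are three brushes. The left holder has brass bristles at (397,440), the right holder has brass bristles at (500,430), and a black look-alike stands at (460,350). The left one fits best because its brass head is clearly the wider. I'll confirm that in an enlarged crop, together with the barrel.

```bash
python3 - <<'E'
import cv2,numpy as np
a=cv2.imread("pics/scene0.png");b=cv2.imread("pics/side0.png")
def crop(im,x,y,w,h,W,H): return cv2.resize(im[y:y+h,x:x+w],(W,H),interpolation=cv2.INTER_CUBIC)
# brushes: x4
L=crop(a,235,140,100,150,400,600); R=crop(b,205,140,100,150,400,600)
cv2.imwrite("pics/c1.png",np.hstack([L,R]))
E
```

```text
(no output)
```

View pics/c1.png

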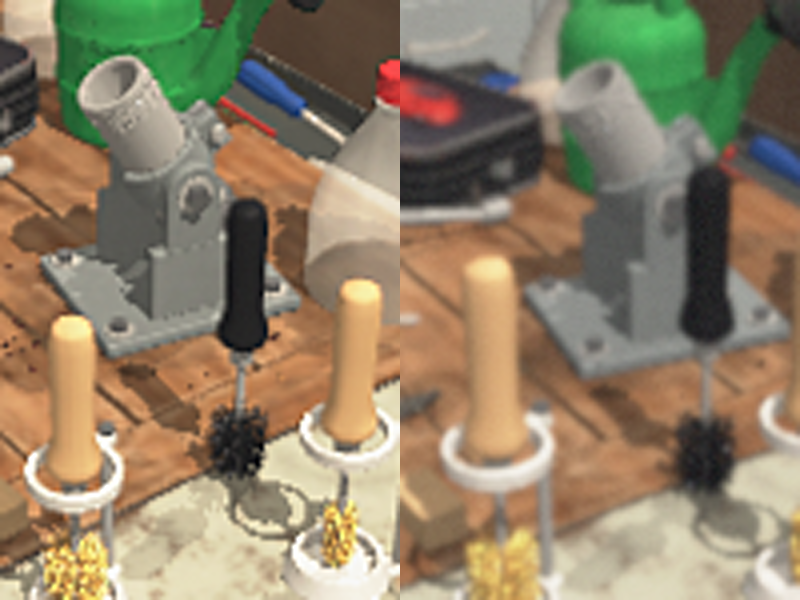

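The enlarged crop confirms it: the left brush's head, at scene crop (75,570), is about 60 px wide, against about 35 px for the right one at (340,535). The black one is the look-alike. Next I'll locate the brush and the barrel.

```bash
cat > h.py <<'E'
import numpy as np
from bench import imaging
from scipy.optimize import least_squares
C={n:imaging.get_calibration(n) for n in("scene","side")}
def proj(n,X):
    c=C[n];p=c["camera_matrix"]@(c["R"]@np.asarray(X,float)+c["t"]);return p[:2]/p[2]
def onz(n,uv,z):
    c=C[n];d=c["R"].T@np.linalg.inv(c["camera_matrix"])@[*uv,1];o=-c["R"].T@c["t"];return o+d*(z-o[2])/d[2]
def tri(obs):
    return least_squares(lambda X:np.concatenate([proj(n,X)-uv for n,uv in obs]),[550,0,100])
E
python3 - <<'E'
from h import *
S=lambda x,y:(235+x/4-.4,140+y/4-.4); D=lambda x,y:(205+x/4-.4,140+y/4-.4)
np.set_printoptions(precision=1,suppress=True)
for n in C: print(n,-C[n]["R"].T@C[n]["t"])
print("ring",onz("scene",S(75,472),101),onz("side",D(97,450),101))
r=tri([("scene",S(72,320)),("side",D(88,260))]);print("handle top",r.x,r.fun)
print("top at z198",onz("scene",S(72,322),200),onz("side",D(88,262),200))
print("thin ring",onz("scene",S(348,432),101))
print("black foot",onz("scene",S(240,470),0),onz("side",D(305,490),0))
r=tri([("scene",S(112,84)),("side",D(188,90))]);print("mouth tri",r.x,r.fun)
def f(p):
    px,py,h,l,a,b=p;u=np.array([np.sin(l)*np.cos(h),np.sin(l)*np.sin(h),np.cos(l)]);P=np.array([px,py,108])
    m=P+80*u
    return np.concatenate([proj("scene",m)-S(112,84),proj("side",m)-D(188,90),(proj("scene",m-a*u)-S(148,152)),(proj("side",m-b*u)-D(228,162))])
best=min((least_squares(f,[600,100,h0,.5,40,40]) for h0 in(3.1,2.4,3.8)),key=lambda r:r.cost)
print(best.x,best.fun,best.cost)
px,py,h,l=best.x[:4];print("mouth",px+80*np.sin(l)*np.cos(h),py+80*np.sin(l)*np.sin(h),108+80*np.cos(l),"head deg",np.degrees(h),"lean",np.degrees(l))
for k,p in dict(left=(42,262),near=(110,355),right=(298,297)).items(): print(k,onz("scene",S(*p),12))
E
```

```text
scene [ -10.8 -829.7  730.4]
side [ 134.4 -761.4  498.4]
ring [ 411.7 -205.7  101. ] [ 412.5 -205.7  101. ]
handle top [ 412.9 -204.8  200.5] [ 0.3 -0.2 -0.2  0.2]
top at z198 [ 411.4 -205.9  200. ] [ 413.  -205.4  200. ]
thin ring [ 553.6 -266.6  101. ]
black foot [ 564.1 -164.7    0. ] [ 562.9 -165.8   -0. ]
mouth tri [612.6  37.9 171.3] [ 0.1 -0.1 -0.1  0.1]
[654.7  63.6   3.7   0.7 110.8  89.6] [ 0.1 -0.1 -0.1  0.   0.4 -0.2 -0.4  0.2] 0.22799547531267175
mouth 612.9141115469279 38.080330015068924 171.24005234398493 head deg 211.3920776855543 lean 37.76767694451165
left [586.5  90.   12. ]
near [559.8 -31.5  12. ]
right [706.9 -53.5  12. ]
```

send_rows([
  [[0,0,-0.5,-0.75],[0,0,-0.5,-0.75],[-0.95,-1,0,0],[-0.95,-1,0,0],[-0.95,-1,0,0],[-0.95,-1,0,0],[-0.95,-1,0,0],[-0.95,-1,0,0],[-0.95,-1,0,0],[-0.95,-1,0,0]],
])

```text
t: 1.15
eef_pos: [375.3, 299.8, 256.1]
ee_rot: [0.085, 0.996, -0.0, -0.0]
wrist_force: [0.8, -1.4, 0.8]
finger_gap: 0.998
finger_force: 0.0
```

send_rows([
  [[-0.95,-1,0,0],[-0.95,-1,0,0],[-0.95,-1,0,0],[-0.95,-1,0,0],[-0.95,-1,0,0],[-0.95,-1,0,0],[-0.95,-1,0,0],[-0.95,-1,0,0],[0,0,0,0],[0,0,0,0]],
])

```text
t: 2.15
eef_pos: [528.0, 71.2, 255.8]
ee_rot: [0.086, 0.996, 0.0, -0.001]
wrist_force: [-0.8, 0.7, 1.0]
finger_gap: 1.004
finger_force: 0.0
```

```bash
python3 - <<'E'
from bench import sensors, imaging
import cv2,numpy as np,pickle
s=sensors.observe();c=imaging.get_calibration("wrist");im=imaging.read_camera("wrist")
print(s["t"],s["eef_pos"],s["ee_rot"],s["wrist_force"]);pickle.dump((s,c),open("w1.pkl","wb"));cv2.imwrite("pics/w1.png",im)
cv2.imwrite("pics/w1b.png",cv2.resize(im,(800,600),interpolation=cv2.INTER_CUBIC))
E
```

```text
2.15 [528.04977263  71.21380528 255.75621423] [ 8.63141741e-02  9.96267681e-01  1.42680689e-04 -7.41835396e-04] [-0.83614743  0.7033062   0.99441542]
```

View pics/w1b.png

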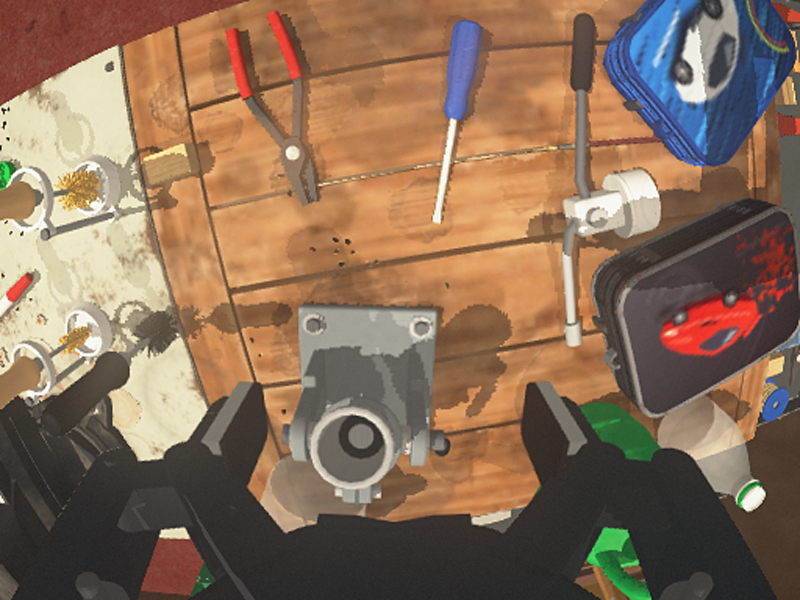

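The wrist view shows the barrel mouth as a ring at about (354,449), with the black follower inside it at about (362,436). The front corners of the stand foot are at (300,307) and (437,307). I'll enlarge the mouth to measure it.

```bash
python3 - <<'E'
import cv2
im=cv2.imread("pics/w1.png")
cv2.imwrite("pics/w1c.png",cv2.resize(im[190:320,175:305],(585,585),interpolation=cv2.INTER_CUBIC))
E
```

```text
(no output)
```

View pics/w1c.png

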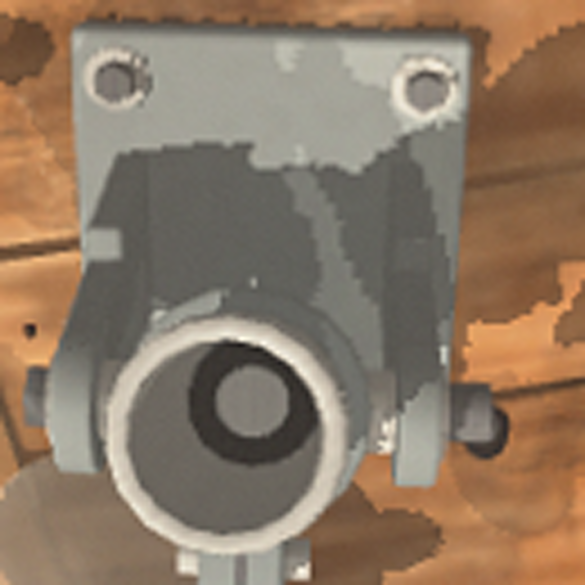

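```bash
cat >> h.py <<'E'
def wproj(c,X):
    p=c["R"]@np.asarray(X,float)+c["t"];th=np.arctan2(np.hypot(p[0],p[1]),p[2]);K=c["camera_matrix"]
    return K[:2,2]+K[0,0]*th*p[:2]/np.hypot(p[0],p[1])
def won(c,uv,z):
    K=c["camera_matrix"];d=(np.array(uv)-K[:2,2])/K[0,0];th=np.hypot(*d)
    r=c["R"].T@np.array([*(np.sin(th)*d/th),np.cos(th)]);o=-c["R"].T@c["t"];return o+r*(z-o[2])/r[2]
E
python3 - <<'E'
from h import *
import pickle
np.set_printoptions(precision=1,suppress=True)
s,c=pickle.load(open("w1.pkl","rb"))
S=lambda x,y:(235+x/4-.4,140+y/4-.4); D=lambda x,y:(205+x/4-.4,140+y/4-.4)
W=lambda x,y:np.array((175+x/4.5-.4,190+y/4.5-.4))
a,b=won(c,W(75,30),12),won(c,W(470,38),12);print("foot corners",a,b,np.hypot(*(a-b)[:2]))
def geo(p):
    px,py,h,l,d,f=p;u=np.array([np.sin(l)*np.cos(h),np.sin(l)*np.sin(h),np.cos(l)]);y=np.array([-np.sin(h),np.cos(h),0])
    x=np.array([np.cos(h),np.sin(h),0]);P=np.array([px,py,108]);return P+80*u,u,y,x,P
def fun(p):
    m,u,y,x,P=geo(p);F=m-p[4]*u;G=P*[1,1,0]+[0,0,12]+p[5]*x
    w=lambda X,q:wproj(c,X)-W(*q)
    cl=w(G+62.5*y,(75,30));cr=w(G-62.5*y,(470,38))
    # y direction sense handled by h near 180: +y stand = -world y -> swap by width sign
    fl=wproj(c,F+18.5*y)-wproj(c,F-18.5*y)
    ml=wproj(c,m+25*y)-wproj(c,m-25*y)
    return np.concatenate([w(m,(225,435)),w(F,(252,403)),.5*(proj("scene",m)-S(112,84)),.5*(proj("side",m)-D(188,90)),
      .5*cl*1,.5*cr*1,.5*np.array([np.hypot(*fl)-28,np.hypot(*ml)-53.1])])
for h0 in(3.0,):
    for sw in(1,):
        r=least_squares(fun,[652,30,h0,.5,95,80]);print(r.x,r.cost,r.fun)
        m,u,y,x,P=geo(r.x);print("mouth",m,"axis",u,"head",np.degrees(r.x[2]),"lean",np.degrees(r.x[3]),"depth",r.x[4])
q=s["ee_rot"];from scipy.spatial.transform import Rotation as R;print(R.from_quat(q).as_matrix())
E
```

```text
foot corners [563.5 -20.   12. ] [586.8  99.   12. ] 121.35375438109679
[645.2  23.9   2.9   0.5 121.5  71.7] 1.7859834666350554 [-0.2  0.2  0.3  0.2 -0.6 -0.1 -0.9 -0.3 -0.8 -0.4  0.5  0.4  0.1  0.9]
mouth [604.6  32.7 176.4] axis [-0.5  0.1  0.9] head 167.85005623735856 lean 31.304957525411464 depth 121.47921628581467
[[-1.   0.2 -0. ]
 [ 0.2  1.   0. ]
 [ 0.   0.  -1. ]]
```

send_rows([
  [[0,0,0,0.23],[0.2,-1,0,0],[0.2,-1,0,0],[0.2,-1,0,0],[0.2,-1,0,0],[0.2,-1,0,0],[0.2,-1,0,0],[0.2,-1,0,0],[0.2,-1,0,0],[0.2,-1,0,0]],
])

```text
t: 3.2
eef_pos: [437.3, -138.5, 256.4]
ee_rot: [0.101, 0.995, 0.0, -0.0]
wrist_force: [0.4, -0.3, -0.3]
finger_gap: 1.0
finger_force: 0.0
```

send_rows([
  [[0.15,-1,0,0],[0.15,-1,0,0],[0.1,-0.8,0,0],[0,0,0,0],[0,0,0,0]],
])

```text
t: 3.7
eef_pos: [414.0, -204.6, 256.3]
ee_rot: [0.102, 0.995, 0.001, -0.0]
wrist_force: [-0.6, -0.4, 0.3]
finger_gap: 0.995
finger_force: 0.0
```

```bash
python3 - <<'E'
from bench import sensors, imaging
import cv2,numpy as np,pickle
s=sensors.observe();c=imaging.get_calibration("wrist");im=imaging.read_camera("wrist")
print(s["t"],s["eef_pos"],s["ee_rot"],s["wrist_force"]);pickle.dump((s,c),open("w2.pkl","wb"));cv2.imwrite("pics/w2.png",im)
cv2.imwrite("pics/w2b.png",cv2.resize(im,(800,600),interpolation=cv2.INTER_CUBIC))
E
```

```text
3.7 [ 414.03760715 -204.59901621  256.28782446] [ 1.02410441e-01  9.94742096e-01  5.10969662e-04 -4.57776068e-05] [-0.59515285 -0.37721441  0.31851035]
```

View pics/w2b.png

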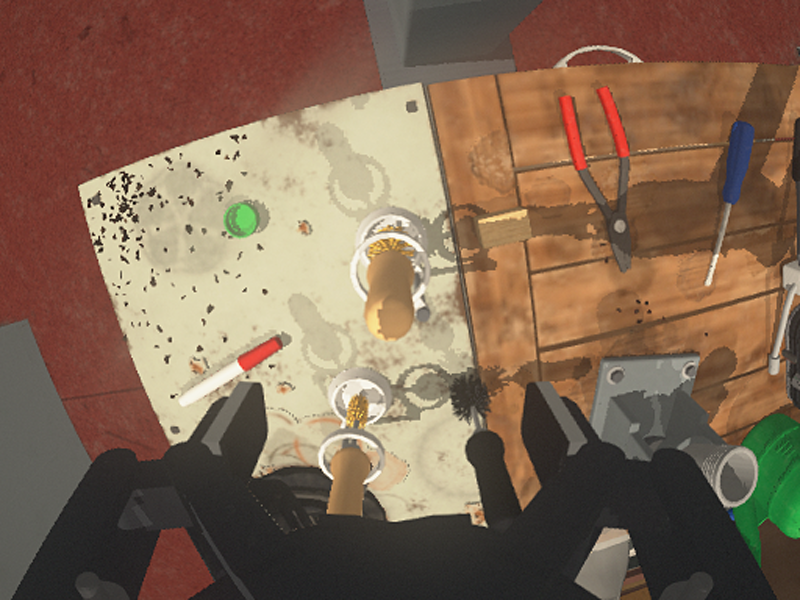

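The brush handle's top is at (390,322) and its ring at (390,268), inside the span of the fingers. I'll check these against the position estimate.

```bash
python3 - <<'E'
from h import *
import pickle
np.set_printoptions(precision=1,suppress=True)
s,c=pickle.load(open("w2.pkl","rb"))
v=lambda x,y:np.array((x*.64,y*.64))
print(won(c,v(388,320),196),won(c,v(390,268),101), won(c,v(391,237),9))
print("tcp px",wproj(c,s["eef_pos"])/.64)
print("mouth", won(c,v(729,475),176))
E
```

```text
[ 409.7 -206.2  196. ] [ 408.2 -205.5  101. ] [ 403.7 -204.3    9. ]
tcp px [393.4 390.4]
mouth [599.2  22.4 176. ]
```

send_rows([
  [[0.1,0,0.85,0],[0,0,0.85,0],[0,0,0.85,0],[0,0,0.85,0],[0,0,0.84,0],[0,0,0,0]],
])

```text
t: 4.35
eef_pos: [410.1, -202.7, 148.0]
ee_rot: [0.102, 0.995, 0.002, -0.003]
wrist_force: [-0.4, -0.4, 0.6]
finger_gap: 0.996
finger_force: 0.0
```

send_rows([
  [[0,0,0,0],[0,0,0,0],[0,0,0,0],[0,0,0,0],[0,0,0,0],[0,0,0,0],[0,0,0,0],[0,0,0,0]],
], jaw=1, newtons=40)

```text
t: 5.15
eef_pos: [412.5, -205.8, 151.2]
ee_rot: [0.103, 0.995, -0.0, 0.001]
wrist_force: [0.4, -0.7, 6.2]
finger_gap: 0.276
finger_force: 39.3
```

send_rows([
  [[0,0,-0.3,0],[0,0,-0.8,0],[0,0,-0.9,0],[0,0,-0.9,0],[0,0,-0.9,0],[0,0,-0.9,0],[0,0,-0.9,0],[0,0,-0.9,0],[0,0,-0.9,0],[0,0,-0.9,0]],
])

```text
t: 6.15
eef_pos: [411.1, -205.0, 358.6]
ee_rot: [0.103, 0.995, 0.0, -0.001]
wrist_force: [0.2, -0.7, -0.4]
finger_gap: 0.279
finger_force: 39.3
```

send_rows([
  [[-0.3,0.5,0,0],[-0.45,0.95,0,0],[-0.5,1,0,0],[-0.5,1,0,0],[-0.5,1,0,0],[-0.5,1,0,0],[-0.5,1,0,0],[-0.5,1,0,0],[-0.5,1,0,0],[-0.5,1,0,0]],
])

```text
t: 7.15
eef_pos: [576.2, 2.7, 357.5]
ee_rot: [0.102, 0.995, -0.0, -0.001]
wrist_force: [0.9, 0.0, -2.0]
finger_gap: 0.274
finger_force: 39.4
```

send_rows([
  [[-0.5,1,0,0],[-0.2,0.5,0,0],[0,0,0,0],[0,0,0,0],[0,0,0,0]],
])

```text
t: 7.65
eef_pos: [600.1, 33.8, 357.9]
ee_rot: [0.103, 0.995, -0.0, -0.0]
wrist_force: [0.2, -0.0, -0.7]
finger_gap: 0.273
finger_force: 39.4
```

```bash
python3 - <<'E'
from bench import sensors, imaging
import cv2,numpy as np
s=sensors.observe()
print(s["t"],s["eef_pos"],s["ee_rot"],s["wrist_force"])
a=imaging.read_camera("scene");b=imaging.read_camera("side");cv2.imwrite("pics/scene1.png",a);cv2.imwrite("pics/side1.png",b)
cr=lambda im,x,y:cv2.resize(im[y:y+150,x:x+100],(400,600),interpolation=cv2.INTER_CUBIC)
cv2.imwrite("pics/d1.png",np.hstack([cr(a,215,60),cr(b,200,60)]))
E
```

```text
7.65 [600.06075026  33.84429858 357.90357238] [ 1.02973590e-01  9.94683965e-01 -3.78615055e-04 -3.25253372e-04] [ 0.22738481 -0.01075577 -0.72803163]
```

View pics/d1.png

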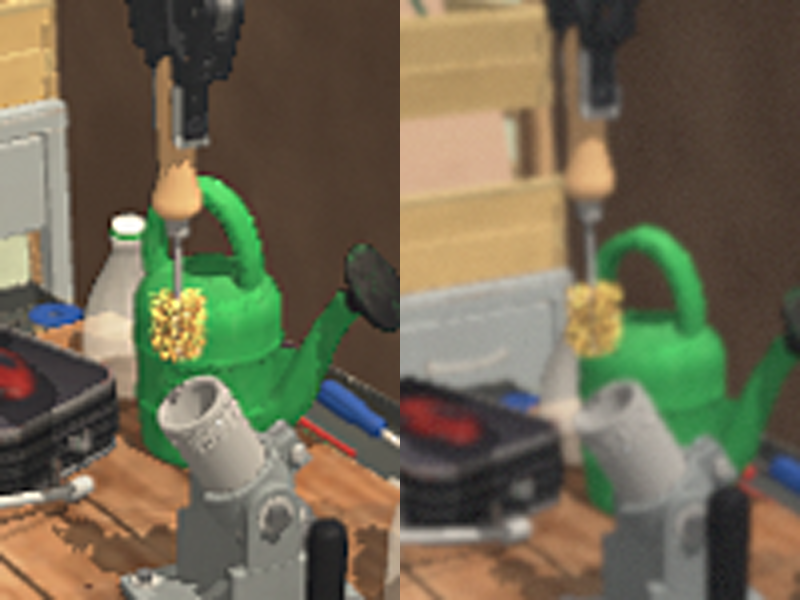

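Both views show the brush hanging upright in the jaws. In the scene crop the bristle end is at (178,361) and the mouth at (192,404). In the side crop they are at (194,356) and (209,408). I'll work out the relative offset.

```bash
python3 - <<'E'
from h import *
np.set_printoptions(precision=1,suppress=True)
S=lambda x,y:(215+x/4-.4,60+y/4-.4); D=lambda x,y:(200+x/4-.4,60+y/4-.4)
t=tri([("scene",S(178,361)),("side",D(194,356))]).x; m=tri([("scene",S(192,405)),("side",D(209,409))]).x
k=tri([("scene",S(178,190)),("side",D(190,170))]).x
print(t,m,m-t,k)
# mouth at fixed z, relative in-plane
for z in(171,174,177): print(z,onz("scene",S(192,405),z),onz("side",D(209,409),z))
print(onz("scene",S(178,361),211),onz("side",D(194,356),211))
E
```

```text
[596.5  28.6 212.2] [610.3  33.7 173.4] [ 13.9   5.1 -38.8] [598.5  30.6 326.7]
171 [611.8  37.1 171. ] [615.1  40.2 171. ]
174 [608.4  32.5 174. ] [610.7  32.8 174. ]
177 [605.1  27.8 177. ] [606.3  25.5 177. ]
[595.7  30.  211. ] [600.7  33.1 211. ]
```

send_rows([
  [[0,-0.03,0.5,0],[0,0,0.5,0],[0,0,0.3,0],[0,0,0.2,0],[0,0,0,0],[0,0,0,0]],
])

```text
t: 8.35
eef_pos: [600.9, 34.2, 320.2]
ee_rot: [0.102, 0.995, -0.0, -0.0]
wrist_force: [-0.1, 0.2, -1.7]
finger_gap: 0.279
finger_force: 39.5
```

send_rows([
  [[0,0,0.1,0],[0,0,0.1,0],[0,0,0.1,0],[0,0,0,0]],
])

```text
t: 8.75
eef_pos: [600.6, 34.2, 312.4]
ee_rot: [0.102, 0.995, -0.0, -0.0]
wrist_force: [-0.3, 0.3, -1.0]
finger_gap: 0.272
finger_force: 39.5
```

send_rows([
  [[0.3,0,0.04,0],[0.3,0,0.04,0],[0.2,0,0.06,0],[0,0,0,0]],
])

```text
t: 9.15
eef_pos: [581.3, 38.3, 311.5]
ee_rot: [0.102, 0.995, 0.0, 0.002]
wrist_force: [1.2, -0.1, 5.7]
finger_gap: 0.275
finger_force: 40.3
```

```bash
python3 - <<'E'
from bench import sensors, imaging
import cv2,numpy as np
s=sensors.observe()
print(s["eef_pos"],s["wrist_force"],s["ft_torque"])
a=imaging.read_camera("scene");cv2.imwrite("pics/scene2.png",a)
cv2.imwrite("pics/d2.png",cv2.resize(a[60:210,215:315],(400,600),interpolation=cv2.INTER_CUBIC))
E
```

```text
[581.31232482  38.34903576 311.49436495] [ 1.21996485 -0.12456906  5.70824425] [-0.16620395 -0.44912999 -0.02738165]
```

View pics/d2.png

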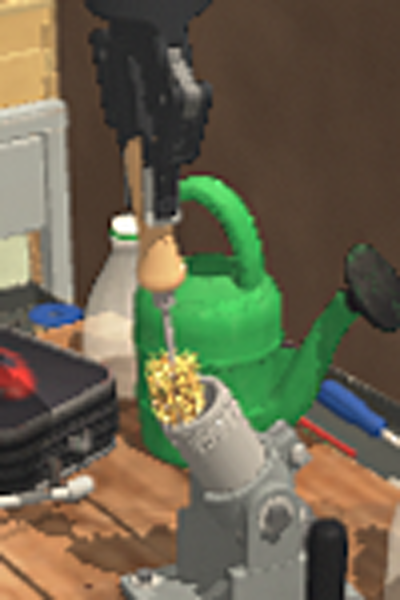

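The crop shows the bristle head (150-200, 350-425) sitting at the front rim of the mouth, with the brush tilted a few degrees, so it does pivot in the jaws. I'll loosen the grip, shift away from the robot and go a little deeper before swinging on.

send_rows([
  [[0,0,-0.1,0],[-0.25,0,0,0],[0,0,0.12,0],[0,0,0.12,0],[0,0,0,0]],
], newtons=25)

```text
t: 9.7
eef_pos: [588.5, 36.8, 307.4]
ee_rot: [0.103, 0.995, -0.0, 0.002]
wrist_force: [0.3, -0.7, 7.9]
finger_gap: 0.276
finger_force: 40.6
```

```bash
cat > st.py <<'E'
from bench import sensors
import numpy as np
np.set_printoptions(precision=2,suppress=True)
s=sensors.observe();print(s["t"],s["eef_pos"],s["wrist_force"],s["ft_torque"])
E
python3 st.py
```

```text
9.7 [588.48  36.79 307.45] [ 0.34 -0.74  7.92] [-0.14 -0.11 -0.01]
```

send_rows([
  [[0.3,0,0,0],[0.3,0,0.02,0],[0.3,0,0.04,0],[0,0,0,0]],
], newtons=20)

```text
t: 10.1
eef_pos: [565.3, 41.6, 305.2]
ee_rot: [0.102, 0.995, -0.0, 0.001]
wrist_force: [0.7, -0.3, 6.1]
finger_gap: 0.276
finger_force: 40.4
```

```bash
python3 st.py; python3 - <<'E'
from bench import imaging
import cv2,numpy as np
a=imaging.read_camera("scene");w=imaging.read_camera("wrist");cv2.imwrite("pics/scene3.png",a)
cv2.imwrite("pics/d3.png",np.hstack([cv2.resize(a[60:210,215:315],(400,600),interpolation=cv2.INTER_CUBIC),cv2.resize(w[180:384,160:296],(400,600),interpolation=cv2.INTER_CUBIC)]))
E
```

```text
10.1 [565.28  41.57 305.15] [ 0.72 -0.31  6.07] [-0.19 -0.27 -0.03]
```

View pics/d3.png

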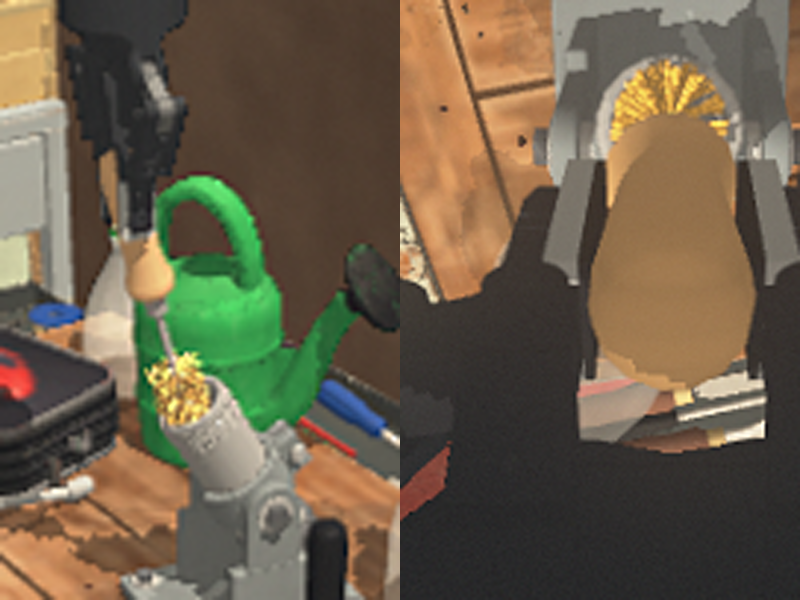

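The head now sits inside the mouth and the brush leans about 13 degrees. I'll keep swinging it.

send_rows([
  [[0.34,0,0.08,0],[0.34,0,0.1,0],[0.34,0,0.13,0],[0,0,0,0]],
])

```text
t: 10.6
eef_pos: [539.7, 47.0, 297.9]
ee_rot: [0.102, 0.995, 0.0, 0.0]
wrist_force: [-1.3, -0.2, 9.4]
finger_gap: 0.279
finger_force: 41.2
```

```bash
python3 st.py
```

```text
10.6 [539.7   47.01 297.89] [-1.3  -0.22  9.39] [-0.09  0.1   0.01]
```

send_rows([
  [[0.32,0,0.16,0],[0.32,0,0.18,0],[0.25,0,0.18,0],[0,0,0,0]],
])

```text
t: 11.0
eef_pos: [517.1, 51.7, 284.6]
ee_rot: [0.102, 0.995, 0.0, -0.0]
wrist_force: [1.6, 0.2, 1.4]
finger_gap: 0.276
finger_force: 40.6
```

```bash
python3 st.py
```

```text
11.0 [517.15  51.68 284.58] [1.58 0.21 1.45] [-0.1  -0.36  0.03]
```

send_rows([
  [[-0.12,0,0.17,0],[-0.12,0,0.17,0],[-0.12,0,0.17,0],[0,0,0,0]],
], newtons=30)

```text
t: 11.4
eef_pos: [527.8, 49.3, 269.3]
ee_rot: [0.103, 0.995, -0.0, -0.001]
wrist_force: [2.3, 0.7, -1.8]
finger_gap: 0.273
finger_force: 40.3
```

```bash
python3 st.py; python3 - <<'E'
from bench import imaging
import cv2,numpy as np
a=imaging.read_camera("scene");w=imaging.read_camera("side");cv2.imwrite("pics/scene4.png",a);cv2.imwrite("pics/side4.png",w)
cv2.imwrite("pics/d4.png",np.hstack([cv2.resize(a[60:210,215:315],(400,600),interpolation=cv2.INTER_CUBIC),cv2.resize(w[60:210,190:290],(400,600),interpolation=cv2.INTER_CUBIC)]))
E
```

```text
11.4 [527.8   49.27 269.27] [ 2.32  0.74 -1.81] [-0.12 -0.57 -0.02]
```

View pics/d4.png

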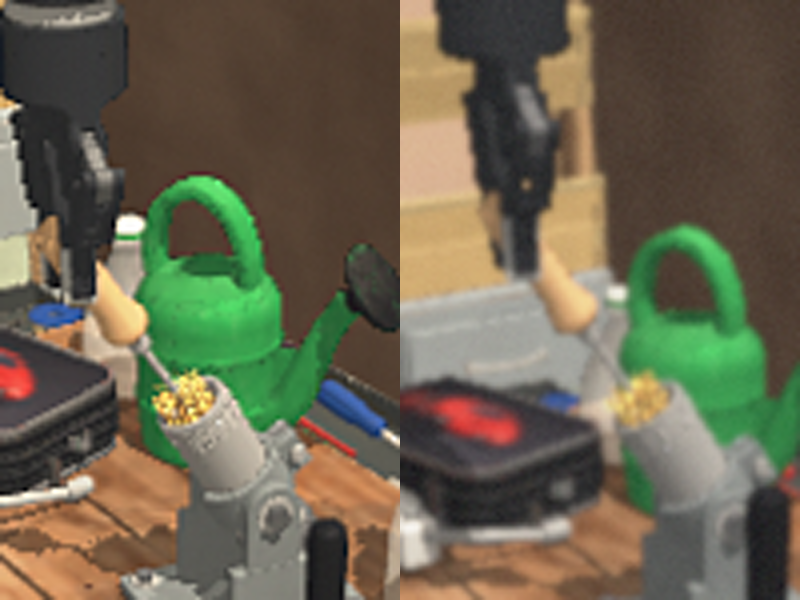

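The brush is well into the mouth, with the bristle tops near (185,395) in the scene crop. The handle now leans about 5-9° more than the barrel, so I'll swing it back a little and then push along the axis.

send_rows([
  [[-0.14,0,-0.09,0],[-0.14,0,-0.09,0],[0,0,0,0]],
])

```text
t: 11.8
eef_pos: [533.9, 48.1, 275.3]
ee_rot: [0.103, 0.995, 0.0, -0.001]
wrist_force: [-0.3, -0.7, -1.5]
finger_gap: 0.276
finger_force: 40.3
```

```bash
python3 st.py
```

```text
11.8 [533.9   48.06 275.29] [-0.3  -0.71 -1.51] [0.   0.26 0.05]
```

send_rows([
  [[-0.1,0,0.17,0],[-0.1,0,0.17,0],[-0.1,0,0.17,0],[0,0,0,0]],
])

```text
t: 12.2
eef_pos: [541.4, 46.4, 261.5]
ee_rot: [0.103, 0.995, -0.0, -0.001]
wrist_force: [-0.1, -1.0, -1.4]
finger_gap: 0.276
finger_force: 40.2
```

```bash
python3 st.py
```

```text
12.2 [541.42  46.42 261.46] [-0.11 -1.   -1.44] [ 0.04  0.17 -0.02]
```

send_rows([
  [[-0.15,0,0.25,0],[-0.15,0,0.25,0],[-0.15,0,0.25,0],[-0.15,0,0.25,0],[0,0,0,0]],
], newtons=45)

```text
t: 12.7
eef_pos: [556.4, 43.3, 236.1]
ee_rot: [0.103, 0.995, -0.0, -0.001]
wrist_force: [-1.2, 0.3, -2.7]
finger_gap: 0.28
finger_force: 44.1
```

```bash
python3 st.py
```

```text
12.7 [556.39  43.31 236.14] [-1.24  0.27 -2.7 ] [0.03 0.31 0.03]
```

send_rows([
  [[-0.08,0,0.14,0],[-0.08,0,0.14,0],[0,0,0,0]],
])

```text
t: 13.0
eef_pos: [560.3, 42.6, 230.1]
ee_rot: [0.102, 0.995, -0.0, -0.0]
wrist_force: [-0.5, 0.4, -2.9]
finger_gap: 0.272
finger_force: 44.1
```

```bash
python3 st.py
```

```text
13.0 [560.27  42.58 230.08] [-0.47  0.36 -2.85] [0.06 0.35 0.  ]
```

send_rows([
  [[-0.1,0,0.17,0],[0,0,0,0]],
])

```text
t: 13.2
eef_pos: [562.8, 42.1, 225.9]
ee_rot: [0.102, 0.995, -0.0, -0.0]
wrist_force: [-0.6, 0.3, -2.6]
finger_gap: 0.27
finger_force: 44.1
```

send_rows([
  [[-0.1,0,0.17,0],[0,0,0,0]],
])

```text
t: 13.4
eef_pos: [565.3, 41.5, 221.6]
ee_rot: [0.102, 0.995, -0.0, -0.0]
wrist_force: [-0.3, -0.5, -2.2]
finger_gap: 0.276
finger_force: 44.1
```

send_rows([
  [[-0.1,0,0.17,0],[0,0,0,0]],
])

```text
t: 13.6
eef_pos: [567.7, 41.0, 217.2]
ee_rot: [0.102, 0.995, -0.0, -0.0]
wrist_force: [0.1, 0.1, -3.8]
finger_gap: 0.276
finger_force: 44.1
```

send_rows([
  [[-0.1,0,0.17,0],[0,0,0,0]],
])

```text
t: 13.8
eef_pos: [570.1, 40.5, 212.9]
ee_rot: [0.102, 0.995, -0.0, -0.0]
wrist_force: [-1.0, 1.1, -2.5]
finger_gap: 0.274
finger_force: 44.1
```

send_rows([
  [[-0.1,0,0.17,0],[0,0,0,0]],
])

```text
t: 14.0
eef_pos: [572.2, 40.2, 209.1]
ee_rot: [0.102, 0.995, 0.0, -0.0]
wrist_force: [-4.1, 1.1, 2.1]
finger_gap: 0.275
finger_force: 44.5
```

```bash
python3 st.py
```

```text
14.0 [572.18  40.15 209.14] [-4.09  1.15  2.14] [0.11 0.64 0.03]
```

Contact with the follower: the axial force rose by about 5 N at this depth. I'll press about 4 mm more.

send_rows([
  [[-0.08,0,0.14,0],[0,0,0,0],[0,0,0,0]],
])

```text
t: 14.3
eef_pos: [574.3, 39.7, 206.0]
ee_rot: [0.102, 0.995, 0.0, 0.0]
wrist_force: [-4.5, 1.9, 2.1]
finger_gap: 0.275
finger_force: 44.6
```

```bash
python3 st.py
```

```text
14.3 [574.31  39.74 206.02] [-4.53  1.91  2.15] [0.2  0.83 0.01]
```

send_rows([
  [[-0.04,0,0.07,0],[0,0,0,0],[0,0,0,0]],
])

```text
t: 14.6
eef_pos: [575.3, 39.5, 204.2]
ee_rot: [0.102, 0.995, 0.0, -0.0]
wrist_force: [-4.5, 0.8, 5.5]
finger_gap: 0.274
finger_force: 44.8
```

```bash
for i in 1; do python3 st.py; done
```

```text
14.6 [575.27  39.52 204.17] [-4.5   0.8   5.54] [0.17 0.9  0.04]
```

Bottom reached: the axial force is up by about 8-9 N, so the follower has given several mm. Now I'll withdraw along the axis.

send_rows([
  [[0.25,0,-0.42,0],[0.25,0,-0.42,0],[0.25,0,-0.42,0],[0.25,0,-0.42,0],[0.25,0,-0.42,0],[0.25,0,-0.42,0],[0.25,0,-0.42,0],[0.25,0,-0.42,0],[0,0,0,0],[0,0,0,0]],
])

```text
t: 15.6
eef_pos: [526.1, 49.8, 288.8]
ee_rot: [0.102, 0.995, 0.0, 0.0]
wrist_force: [-0.6, -0.3, -1.0]
finger_gap: 0.272
finger_force: 44.4
```

```bash
python3 st.py; cat > br.py <<'E'
from h import *
import cv2,pickle
np.set_printoptions(precision=1,suppress=True)
u=np.array([-.508,.109,.854]);m=np.array([606,32,176.])
for n in("scene","side"):
    a=imaging.read_camera(n).astype(int);M=((a[...,2]>150)&(a[...,1]>110)&(a[...,2]-a[...,0]>75)&(a[...,2]-a[...,1]<75)).astype(np.uint8)
    p=proj(n,m);q=proj(n,m+45*u);x0,y0=(np.minimum(p,q)-14).astype(int);x1,y1=(np.maximum(p,q)+14).astype(int)
    ys,xs=np.nonzero(M[y0:y1,x0:x1]);P=np.c_[xs+x0,ys+y0]
    d=(q-p);t=(P-p)@d/(d@d)*45;lat=(P-p)@[-d[1],d[0]]/np.hypot(*d)
    print(n,"n",len(P),"along mm pct5,50,95",np.percentile(t,[5,50,95]) if len(P) else None,"px/45mm",np.hypot(*d),"lat",lat.mean())
E
python3 br.py
```

```text
15.6 [526.14  49.82 288.83] [-0.57 -0.27 -1.  ] [ 0.01  0.27 -0.02]
scene n 228 along mm pct5,50,95 [ -6.2  18.7 100. ] px/45mm 14.257560005111921 lat -0.47233697921509543
side n 186 along mm pct5,50,95 [-4.8 15.2 33.4] px/45mm 16.27083682764881 lat 1.7956205190183085
```

By forward kinematics the bristle end is now about 11 mm deep, so roughly 34 of the 45 mm of bristles stand out. Second stroke.

send_rows([
  [[-0.25,0,0.42,0],[-0.25,0,0.42,0],[-0.25,0,0.42,0],[-0.25,0,0.42,0],[-0.25,0,0.42,0],[-0.25,0,0.42,0],[-0.25,0,0.42,0],[-0.1,0,0.16,0],[0,0,0,0]],
])

```text
t: 16.6
eef_pos: [571.4, 40.2, 210.0]
ee_rot: [0.103, 0.995, -0.0, -0.001]
wrist_force: [-2.8, 0.4, 1.1]
finger_gap: 0.277
finger_force: 44.7
```

send_rows([
  [[-0.08,0,0.14,0],[-0.07,0,0.12,0],[0,0,0,0],[0,0,0,0]],
])

```text
t: 17.0
eef_pos: [575.2, 39.5, 204.4]
ee_rot: [0.102, 0.995, 0.0, 0.0]
wrist_force: [-4.4, -0.1, 4.3]
finger_gap: 0.277
finger_force: 44.9
```

```bash
python3 st.py
```

```text
17.0 [575.16  39.52 204.44] [-4.37 -0.06  4.3 ] [ 0.11  0.95 -0.03]
```

send_rows([
  [[0.25,0,-0.42,0],[0.25,0,-0.42,0],[0.25,0,-0.42,0],[0.25,0,-0.42,0],[0.25,0,-0.42,0],[0.25,0,-0.42,0],[0.25,0,-0.42,0],[0.25,0,-0.42,0],[0,0,0,0],[0,0,0,0]],
])

```text
t: 18.0
eef_pos: [526.2, 49.8, 288.8]
ee_rot: [0.102, 0.995, 0.0, 0.0]
wrist_force: [-1.0, -0.7, -0.6]
finger_gap: 0.278
finger_force: 44.5
```

send_rows([
  [[-0.25,0,0.42,0],[-0.25,0,0.42,0],[-0.25,0,0.42,0],[-0.25,0,0.42,0],[-0.25,0,0.42,0],[-0.25,0,0.42,0],[-0.25,0,0.42,0],[-0.1,0,0.16,0],[0,0,0,0]],
])

```text
t: 18.9
eef_pos: [571.4, 40.2, 210.0]
ee_rot: [0.103, 0.995, -0.0, -0.001]
wrist_force: [-2.5, 0.2, 1.8]
finger_gap: 0.275
finger_force: 44.7
```

send_rows([
  [[-0.08,0,0.14,0],[-0.07,0,0.12,0],[0,0,0,0],[0,0,0,0]],
])

```text
t: 19.3
eef_pos: [575.2, 39.5, 204.4]
ee_rot: [0.102, 0.995, 0.0, 0.0]
wrist_force: [-4.5, 0.3, 4.1]
finger_gap: 0.27
finger_force: 45.0
```

send_rows([
  [[0.25,0,-0.42,0],[0.25,0,-0.42,0],[0.25,0,-0.42,0],[0.25,0,-0.42,0],[0.25,0,-0.42,0],[0.25,0,-0.42,0],[0.25,0,-0.42,0],[0.25,0,-0.42,0],[0,0,0,0],[0,0,0,0]],
])

```text
t: 20.3
eef_pos: [526.2, 49.8, 288.8]
ee_rot: [0.102, 0.995, 0.0, 0.0]
wrist_force: [-0.3, 0.6, -1.7]
finger_gap: 0.273
finger_force: 44.5
```

```bash
python3 st.py; python3 br.py
```

```text
20.3 [526.17  49.83 288.84] [-0.28  0.63 -1.65] [ 0.06  0.22 -0.04]
scene n 233 along mm pct5,50,95 [-5.9 18.8 99.8] px/45mm 14.257560005111921 lat -0.601590855807044
side n 186 along mm pct5,50,95 [-4.8 15.2 33.4] px/45mm 16.27083682764881 lat 1.7956205190183085
```

Three strokes are done. Now I'll swing the brush back upright in the mouth.

send_rows([
  [[-0.32,0,-0.17,0],[-0.32,0,-0.16,0],[-0.32,0,-0.14,0],[-0.32,0,-0.12,0],[0,0,0,0]],
], newtons=22)

```text
t: 20.9
eef_pos: [559.7, 42.7, 303.0]
ee_rot: [0.103, 0.995, -0.0, 0.001]
wrist_force: [-0.8, 0.3, -2.1]
finger_gap: 0.277
finger_force: 43.3
```

```bash
python3 st.py
```

```text
20.9 [559.65  42.74 303.04] [-0.83  0.28 -2.05] [0.09 0.42 0.01]
```

send_rows([
  [[-0.32,0,-0.11,0],[-0.32,0,-0.09,0],[-0.32,0,-0.08,0],[-0.3,0,-0.06,0],[0,0,0,0]],
])

```text
t: 21.4
eef_pos: [590.1, 36.5, 311.5]
ee_rot: [0.103, 0.995, 0.0, 0.001]
wrist_force: [-2.4, 0.3, -0.4]
finger_gap: 0.276
finger_force: 42.2
```

```bash
python3 st.py
```

```text
21.4 [590.13  36.46 311.53] [-2.37  0.26 -0.36] [0.03 0.51 0.02]
```

send_rows([
  [[-0.3,0,-0.03,0],[-0.3,0,0,0],[-0.2,0,0,0],[0,0,0,0]],
])

```text
t: 21.8
eef_pos: [609.1, 32.5, 311.9]
ee_rot: [0.103, 0.995, -0.0, 0.0]
wrist_force: [-1.9, -0.2, -0.0]
finger_gap: 0.277
finger_force: 41.8
```

```bash
python3 st.py; cat > ax.py <<'E'
# compare brush head now (shifted by known TCP motion) with the upright reference scene1/side1 by template matching
from h import *
import cv2
from bench import sensors
np.set_printoptions(precision=1,suppress=True)
ref=np.array([600.06,33.84,357.9]);s=sensors.observe()["eef_pos"]
res=[];obs=[]
for n,tp in(("scene",(215+178/4-.4,60+361/4-.4)),("side",(200+194/4-.4,60+356/4-.4))):
    old=cv2.imread(f"pics/{n}1.png");new=imaging.read_camera(n)
    x,y=int(tp[0]),int(tp[1]);T=old[y-18:y+2,x-8:x+9]
    tip0=ref-[0,0,147];e=proj(n,tip0+(s-ref))-proj(n,tip0)
    cx,cy=int(x-8+e[0]),int(y-18+e[1]);r=20
    R=cv2.matchTemplate(new[cy-r:cy+20+r,cx-r:cx+17+r],T,cv2.TM_CCOEFF_NORMED);_,v,_,l=cv2.minMaxLoc(R)
    got=np.array([cx-r+l[0],cy-r+l[1]])-np.array([x-8,y-18]);print(n,"score",v,"px off upright",got-e);obs.append((n,proj(n,tip0+(s-ref))+got-e))
t=tri(obs).x;print("tip offset from upright mm",t-(ref-[0,0,147]+(s-ref)))
E
```

```text
21.8 [609.08  32.47 311.87] [-1.87 -0.2  -0.03] [0.05 0.42 0.03]
```

send_rows([
  [[0,0,-0.3,0],[0,0,-0.5,0],[0,0,-0.5,0],[0,0,-0.5,0],[0,0,0,0],[0,0,0,0]],
], newtons=40)

```text
t: 22.4
eef_pos: [608.5, 32.7, 358.0]
ee_rot: [0.102, 0.995, 0.0, 0.001]
wrist_force: [0.6, 0.5, -1.9]
finger_gap: 0.278
finger_force: 41.7
```

```bash
python3 st.py; python3 ax.py
```

```text
22.4 [608.47  32.65 358.01] [ 0.65  0.46 -1.91] [ 0.02 -0.03 -0.03]
scene score 0.6641916036605835 px off upright [ 0.1 -1.3]
side score 0.7515525817871094 px off upright [-0.1 -0.5]
tip offset from upright mm [ 5.1  7.8 -1.2]
```

The template match puts the brush upright again to within about 2 mm at the tip. I'll carry it back over its holder.

send_rows([
  [[0.3,-0.5,0,0],[0.52,-0.99,0,0],[0.52,-0.99,0,0],[0.52,-0.99,0,0],[0.52,-0.99,0,0],[0.52,-0.99,0,0],[0.52,-0.99,0,0],[0.52,-0.99,0,0],[0.52,-0.99,0,0],[0.52,-0.99,0,0]],
])

```text
t: 23.5
eef_pos: [436.2, -173.2, 356.6]
ee_rot: [0.103, 0.995, -0.0, -0.001]
wrist_force: [0.1, -0.3, -0.6]
finger_gap: 0.276
finger_force: 41.7
```

send_rows([
  [[0.52,-0.99,0,0],[0.25,-0.54,0,0],[0,0,0,0],[0,0,0,0],[0,0,0,0]],
])

```text
t: 24.0
eef_pos: [411.6, -205.3, 356.9]
ee_rot: [0.102, 0.995, 0.0, -0.0]
wrist_force: [0.3, -0.7, -1.7]
finger_gap: 0.273
finger_force: 41.7
```

```bash
python3 st.py; python3 ax.py; python3 - <<'E'
from h import *
np.set_printoptions(precision=1,suppress=True)
S=lambda x,y:(235+x/4-.4,140+y/4-.4); D=lambda x,y:(205+x/4-.4,140+y/4-.4)
# same-ruler check: upright brush bulge seen in the ring at start vs. TCP->image bias at the hover
print("start handle/ring px", [onz("scene",S(75,472),101),onz("side",D(97,450),101)])
E
```

```text
24.0 [ 411.58 -205.33  356.87] [ 0.33 -0.67 -1.7 ] [ 0.02  0.04 -0.03]
scene score 0.32952871918678284 px off upright [-2.8 -2. ]
side score 0.5376096963882446 px off upright [ 3.1 -7.7]
tip offset from upright mm [ 0.1 -1.7 11.7]
start handle/ring px [array([ 411.7, -205.7,  101. ]), array([ 412.5, -205.7,  101. ])]
```

send_rows([
  [[0,0,0.9,0],[0,0,0.9,0],[0,0,0.9,0],[0,0,0.9,0],[0,0,0.3,0],[0,0,0.3,0],[0,0,0.3,0],[0,0,0,0]],
])

```text
t: 24.9
eef_pos: [411.7, -205.6, 244.2]
ee_rot: [0.102, 0.995, 0.0, -0.0]
wrist_force: [0.1, 0.1, -2.1]
finger_gap: 0.27
finger_force: 41.7
```

```bash
python3 st.py
```

```text
24.9 [ 411.67 -205.63  244.24] [ 0.08  0.07 -2.12] [0.03 0.05 0.01]
```

Tip at about 99 mm height, inside the ring, with no contact. I'll keep going down.

send_rows([
  [[0,0,0.4,0],[0,0,0.4,0],[0,0,0.4,0],[0,0,0.4,0],[0,0,0,0]],
])

```text
t: 25.4
eef_pos: [410.4, -205.1, 202.7]
ee_rot: [0.103, 0.995, 0.001, -0.002]
wrist_force: [-0.4, 0.6, -0.9]
finger_gap: 0.274
finger_force: 41.7
```

```bash
python3 st.py
```

```text
25.4 [ 410.43 -205.09  202.72] [-0.38  0.59 -0.93] [-0.01 -0.    0.02]
```

send_rows([
  [[0,0,0.4,0],[0,0,0.4,0],[0,0,0.4,0],[0,0,0.4,0],[0,0,0,0]],
])

```text
t: 25.9
eef_pos: [410.5, -205.1, 162.9]
ee_rot: [0.102, 0.995, 0.001, -0.002]
wrist_force: [0.1, 0.5, -1.2]
finger_gap: 0.273
finger_force: 41.7
```

```bash
python3 st.py
```

```text
25.9 [ 410.52 -205.12  162.86] [ 0.12  0.48 -1.23] [-0.01 -0.01  0.01]
```

send_rows([
  [[0,0,0.2,0],[0,0,0.15,0],[0,0,0,0],[0,0,0,0]],
])

```text
t: 26.3
eef_pos: [411.8, -205.9, 155.9]
ee_rot: [0.102, 0.995, -0.0, 0.0]
wrist_force: [-0.4, 0.6, -1.2]
finger_gap: 0.278
finger_force: 41.7
```

send_rows([
  [[0,0,0.08,0],[0,0,0,0]],
])

```text
t: 26.5
eef_pos: [411.6, -205.8, 153.8]
ee_rot: [0.102, 0.995, -0.0, 0.0]
wrist_force: [-0.3, -0.5, -1.0]
finger_gap: 0.28
finger_force: 41.7
```

send_rows([
  [[0,0,0.08,0],[0,0,0,0]],
])

```text
t: 26.7
eef_pos: [411.5, -205.7, 151.7]
ee_rot: [0.102, 0.995, 0.0, -0.0]
wrist_force: [-0.0, -0.6, -1.8]
finger_gap: 0.275
finger_force: 41.7
```

send_rows([
  [[0,0,0.08,0],[0,0,0,0]],
])

```text
t: 26.9
eef_pos: [411.5, -205.7, 149.6]
ee_rot: [0.102, 0.995, 0.0, -0.0]
wrist_force: [-0.6, -0.3, -2.2]
finger_gap: 0.277
finger_force: 41.7
```

send_rows([
  [[0,0,0.08,0],[0,0,0,0]],
])

```text
t: 27.1
eef_pos: [412.9, -206.4, 149.2]
ee_rot: [0.103, 0.995, -0.0, 0.001]
wrist_force: [-1.1, 0.1, 7.4]
finger_gap: 0.272
finger_force: 42.6
```

The brush stands on the dish floor. I'll release it and rise.

send_rows([
  [[0,0,-0.03,0],[0,0,0,0],[0,0,0,0],[0,0,0,0],[0,0,0,0],[0,0,0,0],[0,0,0,0],[0,0,0,0]],
], jaw=-1)

```text
t: 27.9
eef_pos: [411.7, -205.8, 148.5]
ee_rot: [0.102, 0.995, -0.0, -0.0]
wrist_force: [0.2, -0.1, 0.5]
finger_gap: 1.003
finger_force: 0.0
```

send_rows([
  [[0,0,-0.5,0],[0,0,-0.8,0],[0,0,-0.8,0],[0,0,-0.8,0],[0,0,-0.8,0],[0,0,-0.8,0],[0,0,-0.5,0],[0,0,0,0],[0,0,0,0]],
])

```text
t: 28.8
eef_pos: [411.5, -205.7, 273.3]
ee_rot: [0.102, 0.995, -0.0, -0.0]
wrist_force: [-0.2, 0.1, 0.0]
finger_gap: 1.002
finger_force: 0.0
```

```bash
python3 st.py; python3 - <<'E'
from bench import imaging
import cv2,numpy as np
# compare the scene with the start: where did pixels change on the bench?
for n in("scene","side"):
    o=cv2.imread(f"pics/{n}0.png").astype(int);w=imaging.read_camera(n);cv2.imwrite(f"pics/{n}9.png",w)
    d=cv2.medianBlur((np.abs(o-w).max(2)>40).astype(np.uint8)*255,3)
    k,_,st,ce=cv2.connectedComponentsWithStats(d)
    print(n,[(st[i,:5].tolist()) for i in range(1,k) if st[i,4]>8])
E
```

```text
28.8 [ 411.49 -205.7   273.32] [-0.22  0.08  0.05] [-0.03  0.01 -0.  ]
scene [[170, 0, 10, 3, 18], [183, 0, 94, 17, 567], [244, 0, 27, 13, 73], [42, 3, 10, 37, 132], [0, 8, 78, 287, 9995], [234, 36, 39, 60, 1147], [229, 85, 4, 15, 41], [230, 102, 45, 90, 2257], [125, 184, 32, 7, 117], [120, 190, 100, 53, 1901], [257, 193, 6, 4, 16], [108, 196, 35, 14, 198], [1, 242, 15, 5, 35], [210, 245, 18, 17, 162], [3, 247, 7, 3, 12], [0, 251, 9, 6, 36], [0, 258, 26, 37, 380], [252, 282, 9, 12, 53]]
side [[0, 0, 66, 248, 9866], [191, 0, 53, 170, 6135], [1, 191, 23, 23, 337], [124, 190, 23, 5, 66], [104, 203, 27, 11, 121], [111, 204, 93, 41, 1415], [193, 249, 13, 14, 112], [31, 260, 21, 29, 280]]
```

send_rows([
  [[0,0.6,-0.4,0],[0,1,0,0],[0,1,0,0],[0,1,0,0],[0,1,0,0],[0,1,0,0],[0,1,0,0],[0,1,0,0],[0,1,0,0],[0,1,0,0]],
])

```text
t: 29.9
eef_pos: [460.1, 30.2, 282.4]
ee_rot: [0.102, 0.995, -0.0, -0.001]
wrist_force: [-0.6, 0.3, 0.2]
finger_gap: 0.999
finger_force: 0.0
```

send_rows([
  [[0.6,1,0,0],[0.6,1,0,0],[0.6,1,0,0],[0.6,1,0,0],[0.6,1,0,0],[0.6,1,0,0],[0.6,1,0,0],[0.6,1,0,0],[0.6,1,0,0],[0.6,1,0,0]],
])

```text
t: 30.9
eef_pos: [363.6, 305.2, 282.4]
ee_rot: [0.102, 0.995, -0.001, -0.001]
wrist_force: [-1.1, 0.3, 0.0]
finger_gap: 1.001
finger_force: 0.0
```

send_rows([
  [[0.6,1,0,0],[0.7,1,0,0],[0.7,1,0,0],[0.7,1,0,0],[0.7,1,0,0],[0.7,0.8,0,0],[0,0,0,0],[0,0,0,0],[0,0,0,0]],
])

```text
t: 31.8
eef_pos: [294.0, 466.3, 282.8]
ee_rot: [0.103, 0.995, -0.001, -0.0]
wrist_force: [0.6, 0.1, -0.2]
finger_gap: 1.001
finger_force: 0.0
```

```bash
python3 st.py; python3 - <<'E'
from bench import imaging
import cv2,numpy as np
for n in("scene","side"):
    o=cv2.imread(f"pics/{n}0.png").astype(int);w=imaging.read_camera(n);cv2.imwrite(f"pics/{n}10.png",w)
    d=cv2.medianBlur((np.abs(o-w).max(2)>40).astype(np.uint8)*255,3)
    k,_,st,ce=cv2.connectedComponentsWithStats(d)
    print(n,[(st[i,:5].tolist()) for i in range(1,k) if st[i,4]>8])
E
```

```text
31.8 [294.01 466.25 282.78] [ 0.6   0.12 -0.18] [0.01 0.03 0.03]
scene [[12, 0, 48, 118, 2880], [47, 0, 41, 101, 2207], [43, 211, 23, 9, 102], [43, 222, 5, 9, 20], [45, 224, 13, 41, 245], [69, 226, 4, 13, 25], [26, 229, 9, 14, 22], [72, 241, 2, 6, 12], [70, 261, 10, 15, 39], [252, 280, 9, 14, 62]]
side [[2, 0, 85, 56, 3181], [61, 57, 28, 49, 684], [31, 60, 35, 64, 1432], [0, 187, 28, 21, 131], [35, 258, 17, 5, 49], [48, 266, 4, 6, 10]]
```

The scene matches the start picture except for the arm itself and a slight turn of the brush's bristles in its dish. The brush stands in its holder and nothing else has moved, so I'll hand in.

```bash
python3 -c "
from bench import ctrl;print(ctrl.sign_off())"
```

```text
the job is handed in; nothing more can be done
None
```

The barrel is scrubbed with three full strokes of the wide brush, each pressed until the follower gave by an estimated 6–9 mm, and the brush is back in its own holder. The job is handed in at about 32 s, and nothing else on the bench moved in the before-and-after camera comparison.

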